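Bring the tube rotator's loading arm to the top

TASK

The tube rotator is switched off and has to be loaded. By gently pushing its arms one after another with the fingertips, turn the wheel (either way round) until the orange arm points straight up, and leave it so. Do not squeeze or strike the wheel, do not lift, tip or shove the rotator along the desk, and leave the tube, the bottle and the dish beside it where they stand.

Things in the scene. Friction and masses are not known exactly. Their poses are not given: they have to be found in the camera images.
- rotator: tube rotator, about 2.5 kg, loose on rubber feet: base plate (x -57..73 mm, y -75..75) and white housing (x 4..66, y -44..44, top 183 mm above the desk, black centre line on it) behind an upright wheel. Origin on the desk under it; x points from wheel to housing (away from the robot), y to the left seen from the robot, z up. Only the wheel's arms rise above 183 mm
- axle (a point): centre of the wheel on its level axle, 150 mm above the desk, at x = -42 mm, y = 0 of the rotator; axes as the rotator's. The wheel turns in the upright plane through it, square to that x. Five straight arms, 72 degrees apart, one orange, four grey with black tips: 10 mm rods ending in 16 mm balls, reaching 105 mm from the centre. Hub radius 24 mm; the 52 mm radius hoop is only visual
- orange_tip (a point): outer end of the orange arm, 105 mm from the axle; its z axis points outward along the orange arm (straight up when the job is done)
- wheel (a joint): angle of the wheel, rad: 0 or 6.283 when the orange arm points straight up; grows anticlockwise as seen from the robot (at 1.57 the orange arm points to the rotator's +y, left). Starts anywhere from 1.3 to 4.98; no stop within two turns either way. Friction of 0.1 N m (about 1.2 N at an arm's end) holds it wherever it is left: no spring, no detent, no coasting
- tube_orange: bystander: standing screw-cap tube with an orange cap, 32 mm across, 113 mm tall, behind the rotator; origin at the centre of its underside
- bottle_red: bystander: red bottle with a blue cap, 56 mm across, 107 mm tall, to the right of the rotator; origin at the centre of its underside
- dish: bystander: round covered dish, 58 mm across, 15 mm high, behind the rotator on the right; origin at the centre of its underside
There are look-alikes about, which are no part of the job. There is more than one size of the rotator; the job needs the larger.

How it is judged:
By the outcome, as a careful person would: the job done as asked, in the order asked, and still so for the second after the job is handed in, with the robot touching nothing.
It also fails if it takes over 51 s, if anything falls off the work surface, if the arm or the gripper's body presses on something with over 40 N, if the wrist force passes 120 N, or if a joint passes its speed limit or range.

ROBOT

A 7-joint arm with a two-finger parallel gripper is mounted at the origin on a cart in front of the work surface, level with it; the furniture and walls round the work are solid. World frame = base frame: x ahead of the robot, y to its left, z up, the work surface at z = 0. Lengths are in mm, angles in rad, forces in N, time in s.
With the tool pointing down it reaches from about 375 to 925 mm from the base axis. Payload 3.1 kg.
Tool frame: the origin (TCP) lies at the very end of the fingers, on their centre line; the grasp point (between the pads) lies 19 mm behind it; z points along the fingers, y is the line along which they close (so a half turn about z gives the same grasp; the last joint's range is limited). The gripper opens to 85 mm and grips with 20 to 120 N. Pads are 22 mm wide; open, the fingers measure 114 mm over their backs; the gripper's body (76 mm by 85 mm) begins 54 mm behind the grasp point. The pads swing forward as they close: fully open they stand 13 mm farther back than shut.
Start: joints at [1.071, 0.383, 0.044, 1.598, -0.018, 1.161, -0.05], TCP at [254.218, -598.227, 231.269] pointing down, gripper open.
Joint ranges: [-2.61, 2.61], [-0.41, 2.15], [-1.48, 1.57], [0, 2.5], [-1.57, 4.71], [0.05, 1.97], [-2.85, 2.85]. Speed limits (rad/s): [2.79, 2.79, 3.14, 3.14, 3.14, 3.14, 3.14].

INTERFACE

Orientations are given as a rotation vector (axis times angle).
In Python, from rig import ctrl gives the robot as it stands.
- The arm moves only by the tool servo_tool, never from a script. Its argument "increments" is a list that holds one entry, the list of rows, each a list of 5 numbers: the shift along the tool's x, y, z in cm, then the turn about the tool's z in degrees, then the finger opening in cm, from 0 to 8.54. In form: [[[x, y, z, turn, gripper], ...]]. A call has exactly 8 rows; each row shifts and turns the commanded pose from where the row before left it, along the tool's axes as they then stand; what a row does not reach is not made up. A row lasts 1/12 s, in which the tool goes at most 41.7 mm and 7.16 degrees, less where a joint would pass 70% of its speed; a pose out of reach is approached as far as the arm can. A call with a gripper value outside its range is refused whole. The fingers move at their own pace and stop on an object; the grip force is fixed at half the most. Time passes only in rows, so rows that do not move let the fingers close, or fill a call up. It gives the time, the measured TCP pose, the force, the opening and the grip force at its end, in the units of the state.
- ctrl.get_obs(): the state, without advancing time (a new reading comes with each control period).
- ctrl.capture(name): name is "side" or "top" or "wrist"; returns the picture (384x512x3 uint8, red, green, blue); there is no depth.
- ctrl.get_calibration(name): a dict with "camera_matrix" (3x3 intrinsics, pixels), "dist" ([k1, k2, p1, p2, k3] as OpenCV has them; the pictures are not rectified), "T" (4x4, takes a point from camera to world coordinates); the wrist camera has in their place "T_tool_cam" (4x4, takes a point from camera to tool coordinates, whose origin is the TCP and whose axes are the flange's). Camera axes: x right, y down, z forward; pixel columns grow to the right and rows downward; lengths in mm; the calibration is good to about 2 mm. A picture is of the moment at which its call begins: read the wrist's pose just before it. get_calibration takes no time and is no camera call.
- ctrl.job_done(): hands the job in; it is judged then, once.
The state is a dict: "time_s": time; "joints": joint angles; "qvel": joint speeds; "tau": joint torques, N m; "eef_pos": TCP position; "tcp_rot": TCP orientation; "contact_force": force on the tool from outside, world axes, zero at the start; "moment": the same for the moment, N m; "opening": finger opening in mm; "finger_force": force on a finger pad.
Only numpy, scipy, OpenCV 4.12 (cv2) and the standard library are available. Lean on these libraries where they do the work, as an engineer would, in place of code of your own. Each camera call takes 0.05 s, during which the arm holds its last target. There are 200 camera calls.

## Working session

There is one attempt and no reset: what is moved stays moved. The work goes in short steps, Python scripts to look and compute and a tool call to move; the robot and the scene stay as the last step left them, time stands still between calls to the robot, and variables do not carry over. Pictures are saved under pics/ and viewed, at most 10 in all, crops included, and the job is handed in when it is done.

Besides the shell and the picture viewer there is one more tool, called after ">>>" in YAML: its name, and indented under it one key for each argument. servo_tool: Moves the arm, as the interface text tells. Its arguments: {"type":"object","properties":{"increments":{"type":"array","items":{"type":"array","items":{"type":"array","items":{"type":"number"}}}}},"required":["increments"]}

```bash
mkdir -p pics; ls; python3 - <<'E'
from rig import ctrl
import cv2,numpy as np
a=ctrl.capture("side");b=ctrl.capture("top")
cv2.imwrite("pics/side.png",a[:,:,::-1]);cv2.imwrite("pics/top.png",b[:,:,::-1])
np.set_printoptions(precision=1,suppress=True)
for n in("side","top"):
    c=ctrl.get_calibration(n);print(n,c["camera_matrix"],c["dist"],c["T"])
c=ctrl.get_calibration("wrist");print(c["camera_matrix"],c["T_tool_cam"])
o=ctrl.get_obs();print(o["time_s"],o["eef_pos"],o["tcp_rot"],o["opening"])
E
```

```text
pics
side [[460.9   0.  252.4]
 [  0.  460.9 191.1]
 [  0.    0.    1. ]] [0.1 0.  0.  0.  0. ] [[    1.     -0.     -0.    504.6]
 [    0.     -0.5     0.9 -1492. ]
 [   -0.     -0.9    -0.5   694.7]
 [    0.      0.      0.      1. ]]
top [[379.9   0.  256.1]
 [  0.  379.9 199.9]
 [  0.    0.    1. ]] [-0.1  0.   0.   0.   0. ] [[   0.    -1.     0.1  410.7]
 [  -1.    -0.     0.  -459.2]
 [   0.    -0.1   -1.  1024.8]
 [   0.     0.     0.     1. ]]
[[272.3   0.  250.4]
 [  0.  272.3 193.2]
 [  0.    0.    1. ]] [[  -0.    -0.9   -0.3   84.4]
 [   1.     0.    -0.    -0.8]
 [   0.    -0.3    0.9 -142.1]
 [   0.     0.     0.     1. ]]
0.1 [ 253.9 -597.4  230. ] [-3.1 -0.6  0. ] 85.25611008678948
```

View pics/side.png

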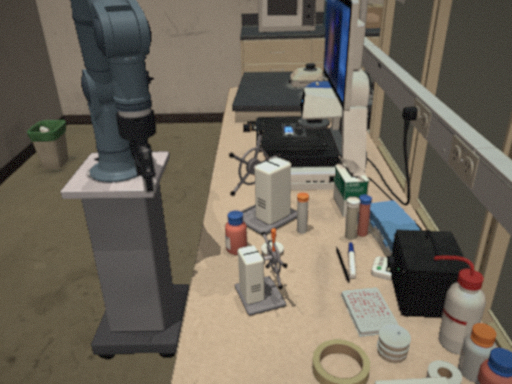

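View pics/top.png

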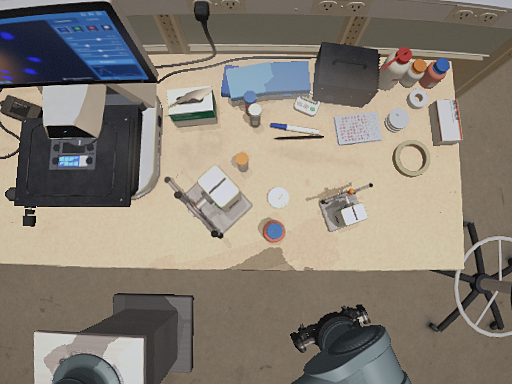

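The larger rotator is at top (213,202) and side (270,190): tall housing, wheel to the lower left, and the bottle, dish and tube stand beside it. The look-alike at top (345,208) and side (258,280) is clearly smaller. I'll confirm with one enlarged crop.

```bash
python3 - <<'E'
import cv2,numpy as np
a=cv2.imread("pics/side.png");b=cv2.imread("pics/top.png")
A=cv2.resize(a[130:260,210:320],None,fx=4,fy=4,interpolation=cv2.INTER_CUBIC)
B=cv2.resize(b[155:255,150:300],None,fx=0+5,fy=5,interpolation=cv2.INTER_CUBIC)[:, :]
A=cv2.resize(A,(340,500*340//440+14)); A=cv2.resize(a[130:260,210:310],(400,520),interpolation=cv2.INTER_CUBIC)
B=cv2.resize(b[155:285,155:255],(400,520),interpolation=cv2.INTER_CUBIC)
cv2.imwrite("pics/crop1.png",np.hstack([A,B]))
E
```

```text
(no output)
```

View pics/crop1.png

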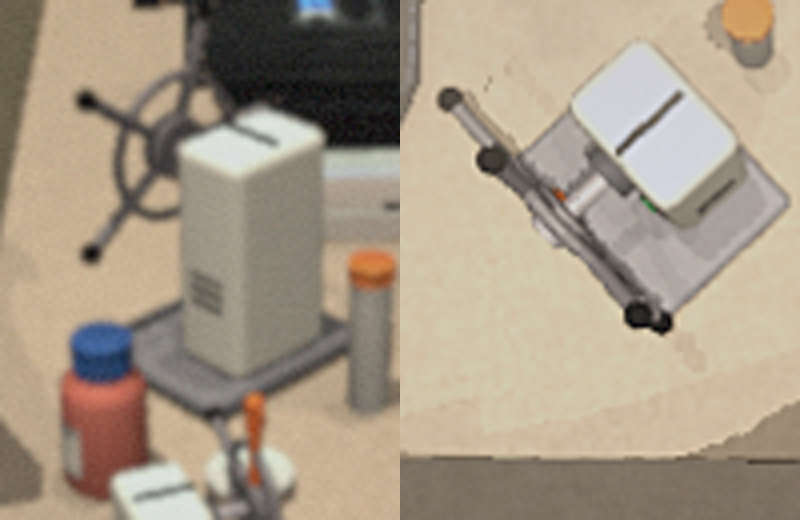

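The crop confirms the larger rotator: housing line from top (209,193) to (225,179), black tips at top (167.5,179.5), (177.8,195), (214.5,233.8) and (220.3,235.5). A bit of orange at (195,204) shows the orange arm pointing roughly down. The tube is at (242,160), the dish at (278,198) and the bottle at (274,231).

```bash
cat > h.py <<'E'
import cv2,numpy as np
np.set_printoptions(precision=1,suppress=True)
from rig import ctrl
def ray(n,uv,T=None):
    c=ctrl.get_calibration(n);T=c["T"] if T is None else T
    p=cv2.undistortPoints(np.array(uv,float).reshape(-1,1,2),np.array(c["camera_matrix"]),np.array(c["dist"]))[:,0]
    d=np.c_[p,np.ones(len(p))]@np.array(T)[:3,:3].T
    return np.array(T)[:3,3],d
def onz(n,uv,z,T=None):
    o,d=ray(n,uv,T);return o+d*((z-o[2])/d[:,2])[:,None]
def onplane(n,uv,p0,nv,T=None):
    o,d=ray(n,uv,T);return o+d*(((p0-o)@nv)/(d@nv))[:,None]
E
python3 - <<'E'
from h import *
b=cv2.imread("pics/top.png")
hsv=cv2.cvtColor(b,cv2.COLOR_BGR2HSV);m=((hsv[:,:,2]>195)&(hsv[:,:,1]<40)).astype(np.uint8)
m[:155]=0;m[215:]=0;m[:,:190]=0;m[:,245:]=0
m=cv2.morphologyEx(m,cv2.MORPH_CLOSE,np.ones((7,7)))
c=max(cv2.findContours(m,0,2)[0],key=cv2.contourArea)
r=cv2.minAreaRect(c);print(r)
P=onz("top",cv2.boxPoints(r)+.0,183);print(P, np.linalg.norm(P-np.roll(P,1,0),axis=1),P.mean(0))
L=onz("top",[[209.25,193.25],[225.25,178.75]],183);print(L)
dx=L[1]-L[0];yl=np.arctan2(dx[1],dx[0]);
e=P-np.roll(P,1,0);ang=np.degrees(np.arctan2(e[:,1],e[:,0]));print(np.degrees(yl),ang)
hc=(P.mean(0)+L.mean(0))/2
yaw=yl
X=np.array([np.cos(yaw),np.sin(yaw),0]);Y=np.array([-X[1],X[0],0])
ax=hc-77*X;ax[2]=150;print("yaw",np.degrees(yaw),"axle",ax,"org",ax+42*X)
tips=[[167.5,179.5],[177.75,195],[214.5,233.75],[220.25,235.5]]
for n,t in(("top",tips),("side",[[232,155],[233,193.5]])):
    q=onplane(n,t,ax,X)-ax
    print(n,"y",q@Y,"z",q[:,2],"r",np.hypot(q@Y,q[:,2]),"ang",np.degrees(np.arctan2(q@Y,q[:,2])))
print("bottle",onz("top",[[274,231]],107),"tube",onz("top",[[242,158]],113))
E
```

```text
((216.4604949951172, 186.72454833984375), (36.7960319519043, 29.227083206176758), 46.84761428833008)
[[ 539.7 -317.3  183. ]
 [ 585.8 -364.4  183. ]
 [ 525.1 -422.1  183. ]
 [ 479.8 -375.3  183. ]] [83.4 65.8 83.8 65.2] [ 532.6 -369.8  183. ]
[[ 517.5 -354.   183. ]
 [ 550.6 -389.3  183. ]]
-46.78624931830637 [  44.   -45.6 -136.4  134. ]
yaw -46.78624931830637 axle [ 480.6 -314.6  150. ] org [ 509.3 -345.2  150. ]
top y [111.5  42.4 -72.3 -75. ] z [ -51.9   44.8    0.5 -121.7] r [123.   61.7  72.3 143. ] ang [ 115.    43.4  -89.6 -148.4]
side y [-69.6 -72.7] z [ 55.5 -59.8] r [89.  94.1] ang [ -51.4 -129.5]
bottle [[ 436.8 -502.8  107. ]] tube [[ 614.  -423.5  113. ]]
```

```bash
python3 - <<'E'
from h import *
from scipy.spatial.transform import Rotation as R
yaw=np.radians(-46.8);X=np.array([np.cos(yaw),np.sin(yaw),0]);Y=np.array([-X[1],X[0],0]);ax=np.array([480.6,-314.6,150])
c=ctrl.get_calibration("top");T=np.linalg.inv(c["T"])
def proj(n,P):
    c=ctrl.get_calibration(n);T=np.linalg.inv(c["T"]);q=P@T[:3,:3].T+T[:3,3]
    return cv2.projectPoints(q,np.zeros(3),np.zeros(3),np.array(c["camera_matrix"]),np.array(c["dist"]))[0][:,0]
a=np.radians([162,-126,-54,18,90])
P=ax+97*(np.sin(a)[:,None]*Y+np.cos(a)[:,None]*np.array([0,0,1]))
print(proj("top",P));print(proj("side",P))
o=ctrl.get_obs();r=R.from_rotvec(o["tcp_rot"]).as_matrix();print(r,o["eef_pos"])
tgt=ax-100*X;tgt[2]=330
print("tgt",tgt,"tool shift now",r.T@(tgt-o["eef_pos"]),"turn",-(133.2-np.degrees(np.arctan2(r[1,0],r[0,0]))))
c=ctrl.get_calibration("wrist");np.set_printoptions(precision=3);print(c["T_tool_cam"])
E
```

```text
[[191.8 205.1]
 [218.7 236.1]
 [213.6 235.3]
 [177.  196.6]
 [166.4 180.4]]
[[259.9 191.5]
 [231.4 193.3]
 [229.4 155.4]
 [258.9 132.3]
 [276.  156.1]]
[[ 0.9  0.4 -0. ]
 [ 0.4 -0.9  0. ]
 [-0.  -0.  -1. ]] [ 253.9 -597.4  230. ]
tgt [ 412.1 -241.7  330. ] tool shift now [ 284.8 -265.7  -99.4] turn -110.1758870758839
[[  -0.      -0.947   -0.322   84.356]
 [   1.       0.      -0.001   -0.764]
 [   0.001   -0.322    0.947 -142.124]
 [   0.       0.       0.       1.   ]]
```

>>> servo_tool:
  increments:
    - [[0, 0, -2.5, 0, 0], [0, 0, -2.5, 0, 0], [1, -1, -2.5, 0, 0], [2.5, -2.3, -2.5, 0, 0], [2.5, -2.3, 0, 0, 0], [2.5, -2.3, 0, 0, 0], [2.5, -2.3, 0, 0, 0], [2.5, -2.3, 0, 0, 0]]

```text
time_s: 0.77
eef_pos: [329.6, -429.0, 330.6]
tcp_rot: [-3.078, -0.626, 0.001]
contact_force: [0.5, 0.8, 0.1]
opening: -0.1
finger_force: 0.0
```

>>> servo_tool:
  increments:
    - [[2.5, -2.3, 0, 0, 0], [2.5, -2.3, 0, 0, 0], [2.5, -2.3, 0, 0, 0], [2.5, -2.3, 0, 0, 0], [2.5, -2.3, 0, 0, 0], [2.5, -2.3, 0, 0, 0], [0, 0, 0, -7, 0], [0, 0, 0, -7, 0]]

```text
time_s: 1.43
eef_pos: [414.6, -241.8, 330.6]
tcp_rot: [-2.972, -1.016, 0.001]
contact_force: [-0.0, -1.5, -0.4]
opening: 0.0
finger_force: 0.0
```

>>> servo_tool:
  increments:
    - [[0, 0, 0, -7, 0], [0, 0, 0, -7, 0], [0, 0, 0, -7, 0], [0, 0, 0, -7, 0], [0, 0, 0, -7, 0], [0, 0, 0, -7, 0], [0, 0, 0, -7, 0], [0, 0, 0, -7, 0]]

```text
time_s: 2.1
eef_pos: [413.0, -244.9, 330.3]
tcp_rot: [-2.154, -2.285, 0.0]
contact_force: [0.3, 0.3, 0.4]
opening: -0.1
finger_force: 0.0
```

>>> servo_tool:
  increments:
    - [[0, 0, 0, -7, 0], [0, 0, 0, -7, 0], [0, 0, 0, -7, 0], [0, 0, 0, -7, 0], [0, 0, 0, -7, 0], [0, 0, 0, -5, 0], [0, 0, 0, 0, 0], [0, 0, 0, 0, 0]]

```text
time_s: 2.77
eef_pos: [413.1, -244.9, 330.5]
tcp_rot: [-1.255, -2.879, -0.0]
contact_force: [-0.3, 0.0, -0.7]
opening: 0.1
finger_force: 0.0
```

```bash
cat >> h.py <<'E'
from scipy.spatial.transform import Rotation as R
def wrist(name):
    o=ctrl.get_obs();A=np.eye(4);A[:3,:3]=R.from_rotvec(o["tcp_rot"]).as_matrix();A[:3,3]=o["eef_pos"]
    im=ctrl.capture("wrist")[:,:,::-1];cv2.imwrite("pics/"+name,im)
    return im,A@np.array(ctrl.get_calibration("wrist")["T_tool_cam"])
E
python3 - <<'E'
from h import *
im,T=wrist("w1.png");np.save("T1.npy",T)
E
```

```text
(no output)
```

View pics/w1.png

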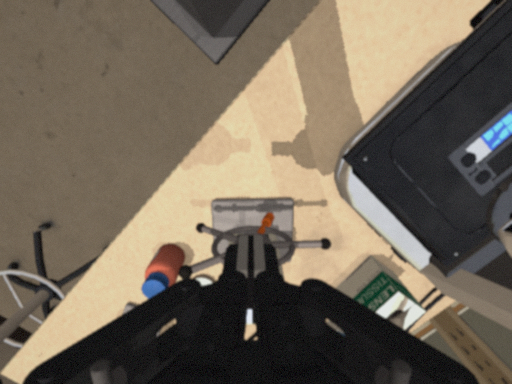

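The wrist view shows black tips at (326,244), (200,227) and (185,272), and the orange tip at (269,215) pointing down, slightly to the rotator's +y side. The gripper hides the upper arm.

```bash
cat >> h.py <<'E'
yaw=np.radians(-46.8);X=np.array([np.cos(yaw),np.sin(yaw),0]);Y=np.array([-X[1],X[0],0]);ax=np.array([480.6,-314.6,150])
def tips(uv,T):
    q=onplane("wrist",uv,ax,X,T)-ax
    for a,b in zip(q@Y,q[:,2]):print("y %.1f z %.1f r %.1f ang %.1f"%(a,b,np.hypot(a,b),np.degrees(np.arctan2(a,b))))
def where():
    o=ctrl.get_obs();d=np.array(o["eef_pos"])-ax;r=R.from_rotvec(o["tcp_rot"]).as_matrix()
    print("tcp rel axle X %.1f Y %.1f Z %.1f"%(d@X,d@Y,d[2]),"tool x.X %.3f"%(r[:,0]@X),"t",o["time_s"],"F",np.array(o["contact_force"]))
E
python3 - <<'E'
from h import *
T=np.load("T1.npy");tips([[326,244],[200,227],[185,272],[269,215]],T)
P=onz("wrist",[[213,198],[295,198]],5,T);e=P[1]-P[0];print(P,"base front edge dir",np.degrees(np.arctan2(e[1],e[0])),np.linalg.norm(e),"mid rel axle",(P.mean(0)-ax)@X,(P.mean(0)-ax)@Y)
where()
E
```

```text
y 99.9 z 2.7 r 99.9 ang 88.5
y -76.6 z -50.9 r 91.9 ang -123.6
y -73.5 z 63.4 r 97.0 ang -49.2
y 30.7 z -95.0 r 99.8 ang 162.1
[[ 422.1 -352.2    5. ]
 [ 531.8 -250.4    5. ]] base front edge dir 42.84866855435963 149.68642250623373 mid rel axle -12.238011136477521 6.461639673539909
tcp rel axle X -96.9 Y -1.5 Z 180.6 tool x.X -1.000 t 2.8167 F [-1.1  0.  -0.2]
```

>>> servo_tool:
  increments:
    - [[0, 2, 0, 0, 0], [-2, 2, 0, 0, 0], [-2, 2, 0, 0, 0], [-2, 2, 1, 0, 0], [-2, 0, 1, 0, 0], [-1.9, 0, 1, 0, 0], [0, 0, 1, 0, 0], [0, 0, 0, 0, 0]]

```text
time_s: 3.48
eef_pos: [537.9, -262.9, 287.5]
tcp_rot: [-1.253, -2.874, -0.001]
contact_force: [-0.4, 0.7, -1.2]
opening: 0.3
finger_force: 0.0
```

>>> servo_tool:
  increments:
    - [[0, 0, 2, 0, 0], [0, 0, 2, 0, 0], [0, 0, 2, 0, 0], [0, 0, 1.5, 0, 0], [0, 0, 1, 0, 0], [0, 0, 0.5, 0, 0], [0, 0, 0, 0, 0], [0, 0, 0, 0, 0]]

```text
time_s: 4.15
eef_pos: [539.8, -262.8, 201.9]
tcp_rot: [1.252, 2.88, 0.0]
contact_force: [0.3, 0.0, 0.1]
opening: 0.1
finger_force: 0.0
```

```bash
sed -i 's/^yaw=.*$/&\nax=ax+2*X+3*Y/' h.py; python3 - <<'E'
from h import *
where();im,T=wrist("w2.png")
E
```

```text
tcp rel axle X 0.8 Y 75.6 Z 51.9 tool x.X -1.000 t 4.15 F [0.3 0.  0.1]
```

View pics/w2.png

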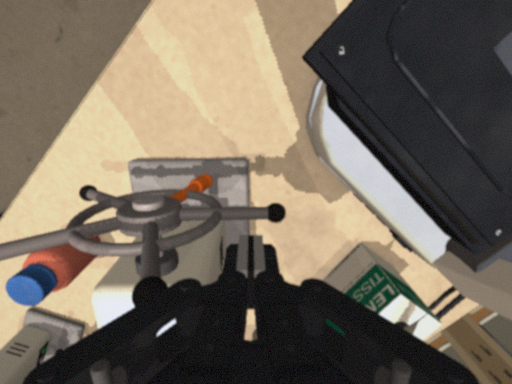

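The finger stands clear to the left of the upper grey arm, whose ball is at (150,295); the orange tip is at (203,184). Now I push toward -y.

>>> servo_tool:
  increments:
    - [[0, -0.5, 0, 0, 0], [0, -0.5, 0, 0, 0], [0, -0.5, 0, 0, 0], [0, -0.5, 0, 0, 0], [0, -0.5, 0, 0, 0], [0, -0.5, 0, 0, 0], [0, -0.5, 0, 0, 0], [0, -0.5, 0, 0, 0]]

```text
time_s: 4.87
eef_pos: [514.2, -290.0, 206.6]
tcp_rot: [1.246, 2.874, 0.002]
contact_force: [-0.3, 4.0, 14.7]
opening: -0.2
finger_force: 6.8
```

>>> servo_tool:
  increments:
    - [[0, -0.5, 0, 0, 0], [0, -0.5, 0, 0, 0], [0, -0.5, 0, 0, 0], [0, -0.5, 0, 0, 0], [0, -0.5, 0, 0, 0], [0, -0.5, 0, 0, 0], [0, -0.5, 0, 0, 0], [0, -0.5, 0, 0, 0]]

```text
time_s: 5.53
eef_pos: [480.7, -318.0, 201.1]
tcp_rot: [1.252, 2.881, 0.0]
contact_force: [0.3, 0.8, 1.2]
opening: -0.1
finger_force: 0.5
```

>>> servo_tool:
  increments:
    - [[0, -0.5, 0, 0, 0], [0, -0.5, 0, 0, 0], [0, -0.5, 0, 0, 0], [0, -0.5, 0, 0, 0], [0, -0.5, 0, 0, 0], [0, -0.5, 0, 0, 0], [0, -0.5, 0, 0, 0], [0, -0.5, 0, 0, 0]]

```text
time_s: 6.2
eef_pos: [451.5, -345.1, 201.0]
tcp_rot: [1.252, 2.881, 0.0]
contact_force: [1.7, 1.2, -0.3]
opening: 0.1
finger_force: 0.7
```

```bash
python3 - <<'E'
from h import *
where();im,T=wrist("w3.png");np.save("T3.npy",T)
E
```

```text
tcp rel axle X 0.3 Y -45.1 Z 51.0 tool x.X -1.000 t 6.2 F [ 1.7  1.2 -0.3]
```

View pics/w3.png

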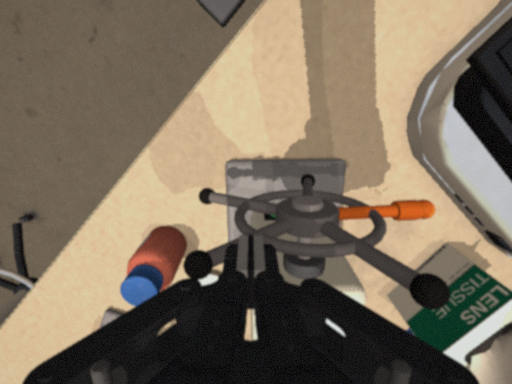

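Orange now points left, with its tip at (425,210). The next grey arm is up-left at (430,290), and the pushed arm is at (199,264). The 15 N upward push at first contact suggests the ball touched the wider part of the fingers, so I will push higher next time. First I check the numbers and that the base has not moved.

```bash
python3 - <<'E'
from h import *
T=np.load("T3.npy");tips([[425,210],[430,290],[199,264],[206,196],[308,181]],T)
P=onz("wrist",[[228,160],[345,160]],5,T);e=P[1]-P[0];print(P,"base front edge dir",np.degrees(np.arctan2(e[1],e[0])),np.linalg.norm(e),"mid rel axle",(P.mean(0)-ax)@X,(P.mean(0)-ax)@Y)
E
```

```text
y 96.1 z -8.4 r 96.5 ang 95.0
y 39.5 z 88.3 r 96.8 ang 24.1
y -71.5 z 66.4 r 97.6 ang -47.1
y -84.6 z -44.1 r 95.4 ang -117.6
y 19.3 z -92.2 r 94.2 ang 168.1
[[ 423.5 -353.9    5. ]
 [ 531.3 -253.4    5. ]] base front edge dir 42.99370469274322 147.4824522896126 mid rel axle -12.185654176506464 2.1628459942077902
```

The base has not moved and theta is about 96°. Next I lift, cross over, and come down left of the grey arm at 24°, staying higher this time.

>>> servo_tool:
  increments:
    - [[0, 0.2, -1, 0, 0], [0, 0, -2, 0, 0], [0, 0, -2, 0, 0], [0, 0, -2, 0, 0], [0, 0, -1.5, 0, 0], [0, 2, 0, 0, 0], [0, 2.4, 0, 0, 0], [0, 2.4, 0, 0, 0]]

```text
time_s: 6.92
eef_pos: [502.9, -298.1, 287.6]
tcp_rot: [1.256, 2.878, -0.003]
contact_force: [-0.2, 0.6, -0.3]
opening: 0.2
finger_force: 0.0
```

>>> servo_tool:
  increments:
    - [[0, 2.4, 0, 0, 0], [0, 2.4, 0, 0, 0], [0, 1.2, 0, 0, 0], [0, 0, 1, 0, 0], [0, 0, 2, 0, 0], [0, 0, 2, 0, 0], [0, 0, 1.5, 0, 0], [0, 0, 0, 0, 0]]

```text
time_s: 7.58
eef_pos: [542.1, -257.3, 216.1]
tcp_rot: [-1.252, -2.871, 0.003]
contact_force: [0.3, 0.4, -0.8]
opening: -0.3
finger_force: 0.0
```

```bash
python3 -c "
from h import *
where()"
```

```text
tcp rel axle X -1.7 Y 81.0 Z 66.1 tool x.X -1.000 t 7.5833 F [ 0.3  0.4 -0.8]
```

>>> servo_tool:
  increments:
    - [[0, 0, -0.6, 0, 0], [0, -0.5, -0.4, 0, 0], [0, -0.5, 0, 0, 0], [0, -0.4, 0, 0, 0], [0, -0.4, 0, 0, 0], [0, -0.4, 0, 0, 0], [0, -0.4, 0, 0, 0], [0, -0.4, 0, 0, 0]]

```text
time_s: 8.25
eef_pos: [525.1, -276.5, 231.3]
tcp_rot: [1.252, 2.88, 0.002]
contact_force: [1.4, 1.4, 4.9]
opening: -0.0
finger_force: 2.2
```

>>> servo_tool:
  increments:
    - [[0, -0.5, 0, 0, 0], [0, -0.5, 0, 0, 0], [0, -0.5, 0, 0, 0], [0, -0.5, 0, 0, 0], [0, -0.5, 0, 0, 0], [0, -0.5, 0, 0, 0], [0, -0.5, 0, 0, 0], [0, -0.5, 0, 0, 0]]

```text
time_s: 8.92
eef_pos: [494.8, -304.3, 230.5]
tcp_rot: [-1.252, -2.88, 0.0]
contact_force: [-0.1, 0.5, 1.8]
opening: 0.2
finger_force: 0.6
```

>>> servo_tool:
  increments:
    - [[0, -0.5, 0, 0, 0], [0, -0.5, 0, 0, 0], [0, -0.5, 0.2, 0, 0], [0, -0.5, 0.2, 0, 0], [0, -0.5, 0.3, 0, 0], [0, -0.5, 0.3, 0, 0], [0, -0.5, 0.3, 0, 0], [0, -0.5, 0.3, 0, 0]]

```text
time_s: 9.58
eef_pos: [466.0, -331.6, 214.8]
tcp_rot: [1.252, 2.881, -0.0]
contact_force: [-0.5, 0.3, 2.4]
opening: 0.1
finger_force: 0.7
```

```bash
python3 -c "
from h import *
where()"
```

```text
tcp rel axle X 0.4 Y -25.2 Z 64.8 tool x.X -1.000 t 9.5833 F [-0.5  0.3  2.4]
```

>>> servo_tool:
  increments:
    - [[0, -0.4, 0.3, 0, 0], [0, -0.4, 0.3, 0, 0], [0, -0.4, 0.3, 0, 0], [0, -0.4, 0.3, 0, 0], [0, -0.4, 0.2, 0, 0], [0, -0.3, 0.2, 0, 0], [0, -0.2, 0, 0, 0], [0, 0, 0, 0, 0]]

```text
time_s: 10.25
eef_pos: [447.4, -348.2, 198.5]
tcp_rot: [-1.252, -2.88, -0.0]
contact_force: [0.8, 0.4, 0.6]
opening: -0.2
finger_force: 0.3
```

```bash
python3 - <<'E'
from h import *
where();im,T=wrist("w4.png");np.save("T4.npy",T)
E
```

```text
tcp rel axle X -0.2 Y -50.1 Z 48.5 tool x.X -1.000 t 10.25 F [0.8 0.4 0.6]
```

View pics/w4.png

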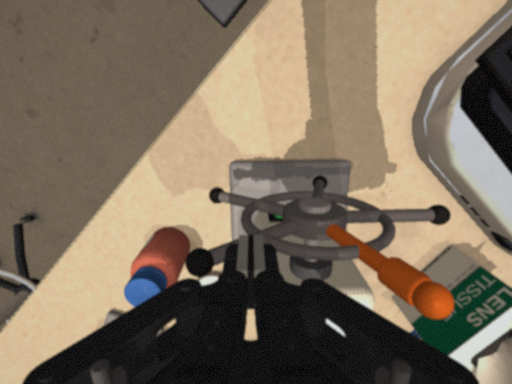

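Orange now leans up-left, with its tip at (434,300) and theta about 20°. I lift, cross over, and come down to its left.

>>> servo_tool:
  increments:
    - [[0, 0.2, -1, 0, 0], [0, 0, -2, 0, 0], [0, 0, -2, 0, 0], [0, 0, -2, 0, 0], [0, 0, -1.8, 0, 0], [0, 2, 0, 0, 0], [0, 2.4, 0, 0, 0], [0, 2.4, 0, 0, 0]]

```text
time_s: 10.97
eef_pos: [499.5, -301.2, 288.7]
tcp_rot: [1.255, 2.878, -0.002]
contact_force: [0.4, -0.1, -0.0]
opening: -0.2
finger_force: 0.0
```

>>> servo_tool:
  increments:
    - [[0, 2.4, 0, 0, 0], [0, 2.4, 0, 0, 0], [0, 1.4, 0, 0, 0], [0, 0, 1, 0, 0], [0, 0, 2, 0, 0], [0, 0, 2, 0, 0], [0, 0, 0.8, 0, 0], [0, 0, 0, 0, 0]]

```text
time_s: 11.63
eef_pos: [541.2, -259.0, 225.6]
tcp_rot: [-1.252, -2.873, 0.002]
contact_force: [-0.1, -0.2, -0.5]
opening: 0.5
finger_force: 0.0
```

>>> servo_tool:
  increments:
    - [[0, -0.5, 0, 0, 0], [0, -0.5, 0, 0, 0], [0, -0.5, 0, 0, 0], [0, -0.4, 0, 0, 0], [0, -0.4, 0, 0, 0], [0, -0.4, 0, 0, 0], [0, -0.4, 0, 0, 0], [0, -0.4, 0, 0, 0]]

```text
time_s: 12.3
eef_pos: [519.8, -281.6, 229.7]
tcp_rot: [1.25, 2.88, 0.002]
contact_force: [1.5, 1.0, 1.6]
opening: 0.4
finger_force: 0.8
```

```bash
python3 - <<'E'
from h import *
where();im,T=wrist("w5.png");np.save("T5.npy",T)
tips([[434,300],[439,214],[200,262],[217,195],[320,183]],np.load("T4.npy"))
E
```

```text
tcp rel axle X 0.8 Y 48.1 Z 79.7 tool x.X -1.000 t 12.3 F [1.5 1.  1.6]
y 32.5 z 91.9 r 97.5 ang 19.5
y 97.8 z -4.1 r 97.9 ang 92.4
y -76.5 z 61.1 r 97.9 ang -51.4
y -80.1 z -51.3 r 95.1 ang -122.6
y 26.1 z -89.2 r 92.9 ang 163.7
```

View pics/w5.png

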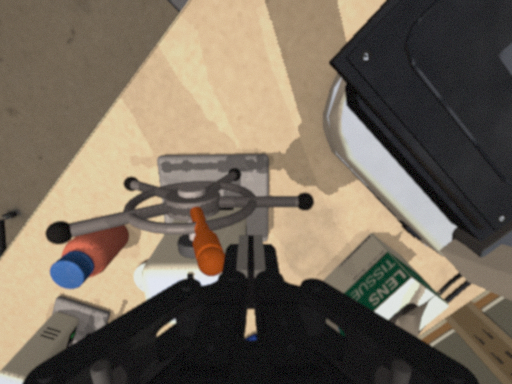

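The finger has just reached the orange arm, whose ball is at (212,265). The other tips are at (306,201), (60,232), (131,184) and (234,174).

```bash
python3 - <<'E'
from h import *
tips([[212,265],[306,201],[60,232],[131,184],[234,174]],np.load("T5.npy"))
E
```

```text
y 29.0 z 96.8 r 101.0 ang 16.7
y 98.1 z 0.4 r 98.1 ang 89.8
y -77.7 z 57.5 r 96.7 ang -53.5
y -75.4 z -52.3 r 91.8 ang -124.8
y 30.7 z -91.6 r 96.6 ang 161.5
```

>>> servo_tool:
  increments:
    - [[0, -0.4, 0, 0, 0], [0, -0.4, 0, 0, 0], [0, -0.4, 0, 0, 0], [0, -0.4, 0, 0, 0], [0, -0.4, 0, 0, 0], [0, -0.4, 0, 0, 0], [0, -0.3, 0, 0, 0], [0, 0, 0, 0, 0]]

```text
time_s: 13.02
eef_pos: [498.2, -301.5, 228.7]
tcp_rot: [-1.254, -2.879, 0.001]
contact_force: [0.8, 0.8, -1.1]
opening: -0.1
finger_force: 0.0
```

```bash
python3 - <<'E'
from h import *
where();im,T=wrist("w6.png");np.save("T6.npy",T)
hsv=cv2.cvtColor(im,cv2.COLOR_BGR2HSV)
m=(hsv[:,:,2]<60).astype(np.uint8)
cv2.imwrite("pics/w6c.png",cv2.resize(im[130:290,40:360],None,fx=2.5,fy=2.5,interpolation=cv2.INTER_CUBIC))
E
```

```text
tcp rel axle X 0.5 Y 18.8 Z 78.7 tool x.X -1.000 t 13.0167 F [ 0.8  0.8 -1.1]
```

View pics/w6c.png

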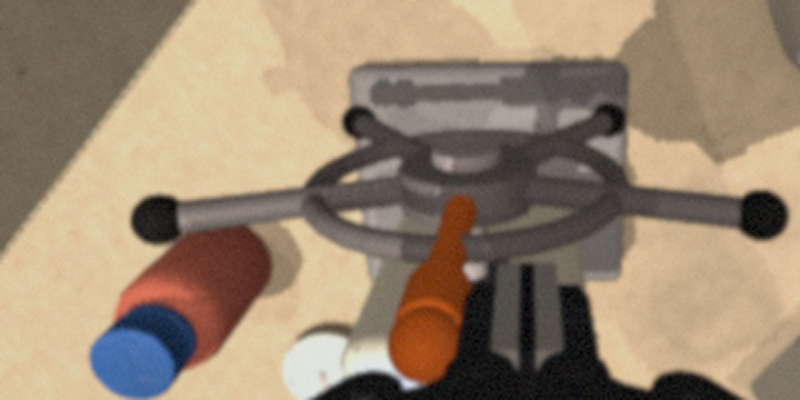

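Orange looks nearly upright. In full-image pixels the tips are at orange (210,267), (345,215.5), (103,217.5), (183.5,179) and (283,177.5).

```bash
python3 - <<'E'
from h import *
T=np.load("T6.npy")
uv=[[210,266.8],[345.2,215.6],[102.8,217.6],[183.6,178.8],[282.8,177.6]]
tips(uv,T)
q=onplane("wrist",uv,ax,X,T)-ax;p=np.c_[q@Y,q[:,2]]
a0=np.radians([0,72,-72,-144,144])
from scipy.optimize import least_squares
f=lambda v:(p-np.c_[v[0]+97*np.sin(a0+v[2]),v[1]+97*np.cos(a0+v[2])]).ravel()
s=least_squares(f,[0,0,0]);print(s.x[:2],"theta deg",np.degrees(s.x[2]),s.fun.reshape(-1,2))
E
```

```text
y -1.3 z 97.0 r 97.0 ang -0.7
y 92.3 z 30.4 r 97.2 ang 71.8
y -91.5 z 32.0 r 96.9 ang -70.7
y -55.1 z -75.1 r 93.2 ang -143.7
y 57.1 z -78.1 r 96.7 ang 143.8
[0.3 1.2] theta deg 0.0777686289888048 [[-1.7 -1.2]
 [-0.3 -0.7]
 [ 0.4  0.6]
 [ 1.7  2.1]
 [-0.1 -0.7]]
```

Theta is about 0°. I back off sideways, then lift clear.

>>> servo_tool:
  increments:
    - [[0, 0.5, 0, 0, 0], [0, 1, 0, 0, 0], [0, 1.5, 0, 0, 0], [0, 1, 0, 0, 0], [0, 0, -2, 0, 0], [0, 0, -2.5, 0, 0], [0, 0, -2.5, 0, 0], [0, 0, -2.5, 0, 0]]

```text
time_s: 13.73
eef_pos: [529.1, -271.7, 324.6]
tcp_rot: [-1.249, -2.882, -0.001]
contact_force: [1.1, 0.3, -0.1]
opening: 0.2
finger_force: 0.0
```

>>> servo_tool:
  increments:
    - [[2, 0, 0, 0, 0], [2.5, 0, 0, 0, 0], [2.5, 0, 0, 0, 0], [2.5, 0, 0, 0, 0], [1.5, 0, 0, 0, 0], [0, 0, 0, 0, 0], [0, 0, 0, 0, 0], [0, 0, 0, 0, 0]]

```text
time_s: 14.4
eef_pos: [454.3, -193.0, 324.2]
tcp_rot: [1.251, 2.881, -0.0]
contact_force: [0.2, -0.4, -0.3]
opening: 0.1
finger_force: 0.0
```

```bash
python3 - <<'E'
from h import *
where();im,T=wrist("w7.png");np.save("T7.npy",T)
s=ctrl.capture("side")[:,:,::-1]
cv2.imwrite("pics/f.png",np.hstack([cv2.resize(im[150:310,100:340],(480,320),interpolation=cv2.INTER_CUBIC),cv2.resize(s[120:260,210:340],(297,320),interpolation=cv2.INTER_CUBIC)]))
E
```

```text
tcp rel axle X -108.7 Y 61.1 Z 174.2 tool x.X -1.000 t 14.4 F [ 0.2 -0.4 -0.3]
```

View pics/f.png

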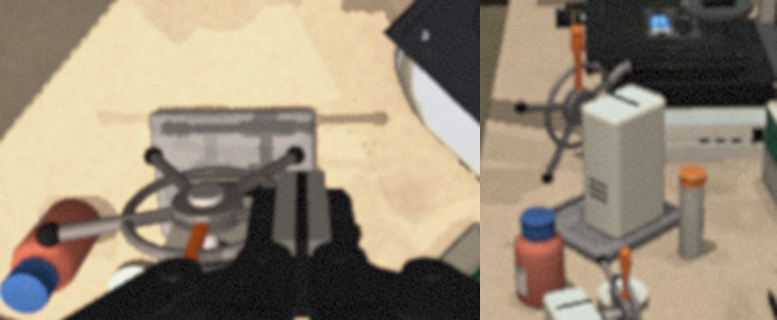

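The orange arm stands upright in both views: the lower tips are level at wrist crop (152,155) and (297,155), and the bottle, tube and dish are in place. One numerical check, then I hand in.

```bash
python3 - <<'E'
from h import *
T=np.load("T7.npy");tips([[100+152/2,150+155/2],[100+297/2,150+155/2],[100+47/2,150+234/2]],T)
print(ctrl.job_done())
E
```

```text
y -56.4 z -78.4 r 96.6 ang -144.2
y 59.6 z -77.5 r 97.7 ang 142.5
y -92.7 z 30.4 r 97.6 ang -71.9
the job is handed in; nothing more can be done
None
```

The job is handed in at about 14.5 s of the 51 s: the larger rotator's orange arm points straight up (within about 1° by the wrist camera), the rotator and its neighbours look undisturbed, and the gripper is clear of everything.

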